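# Stack the wooden desk pots on their stand

## Robot

A 7-joint arm with a two-finger parallel gripper is mounted at the origin on a cart in front of the work surface, level with it; the furniture and walls round the work are solid. World frame = base frame: x ahead of the robot, y to its left, z up, the work surface at z = 0. Lengths are in m, angles in rad, forces in N, time in s.
With the tool pointing down it reaches from about 0.425 to 1.025 m from the base axis. Payload 9.4 kg.
Tool frame: the origin (TCP) lies at the very end of the fingers, on their centre line; the grasp point (between the pads) lies pinch_z behind it (pinch_z is the distance from the TCP to the grasp point, in m); z points along the fingers, y is the line along which they close (so a half turn about z gives the same grasp; the last joint's range is limited). The gripper opens to 85 mm and grips with 20 to 120 N. Pads are 22 mm wide; open, the fingers measure 114 mm over their backs; the gripper's body (76 mm by 85 mm) begins 54 mm behind the grasp point. The pads swing forward as they close: fully open they stand 13 mm farther back than shut.
Start: joints at [1.238, 0.599, -0.003, 1.599, 0.002, 0.943, -0.08], TCP at [0.183, -0.701, 0.231] pointing down, gripper open.
Joint ranges: [-2.57, 2.57], [-0.35, 1.97], [-1.29, 1.29], [0.11, 2.56], [-1.05, 4.19], [0.11, 1.86], [-2.63, 2.63]. Speed limits (rad/s): [2.22, 2.22, 3.01, 3.01, 3.14, 3.14, 3.14].

## Interface

Orientations are given as a 3x3 rotation matrix whose columns are the frame's x, y, z axes.
In Python, from cell import * gives the robot as it stands. The module is installed in compiled form; this text tells all that it offers.
- The arm moves only by the shell command python3 -m crank 'ROWS' [OPENING] [FORCE]. ROWS is JSON, a list of rows, each an object of numbers: "dx", "dy", "dz": the shift along the tool's x, y, z scaled (see below); "ax", "ay", "az": the turn, a rotation vector about the tool's x, y, z scaled (see below). In form: [{"dx": .., "dy": .., "dz": .., "ax": .., "ay": .., "az": ..}, ...]. A call has 1 to 5 rows; each row is the pose to reach, as a shift and turn from the pose commanded when the call began, along the tool's axes at that moment; what a row does not reach only later rows make up. The controller multiplies each number of a shift by 0.6 m and each number of a turn by 30 degrees. A row lasts 1/10 s, in which the tool goes at most 50 mm and 8.59 degrees, less where a joint would pass 70% of its speed; a pose out of reach is approached as far as the arm can. A call with a number of a shift or a turn outside -1 to 1 is refused whole. A call with a gripper value outside its range is refused whole. OPENING is the closure, from -1 (fully open) to 1 (shut), set as the call begins (- or left out, the last holds). The fingers move at their own pace and stop on an object; FORCE is the grip in N (left out, the last holds). Time passes only in rows, so rows that repeat a pose let the fingers close. It gives the time, the measured TCP pose, the force, the opening and the grip force at its end, in the units of the state.
- get_obs(): the state, without advancing time (a new reading comes with each control period).
- snapshot(name): name is "scene" or "top" or "wrist"; returns the picture (480x640x3 uint8, red, green, blue); there is no depth.
- get_calibration(name): a dict with "fx", "fy", "cx", "cy" (pixels), "T" (4x4, takes a point from camera to world coordinates). Camera axes: x right, y up, looking along -z (the intrinsics and any distortion apply to the point x, -y, -z); pixel columns grow to the right and rows downward; lengths in m; the calibration is good to about 2 mm. The wrist camera is an equidistant fisheye: a pixel r from the principal point sees the ray r / f radians off the axis. A picture is of the moment at which its call begins: read the wrist's pose just before it. get_calibration takes no time and is no camera call; for the wrist camera it gives the pose at the moment of the call.
- job_done(): hands the job in; it is judged then, once.
The state is a dict: "time_s": time; "joint_pos": joint angles; "joint_velocities": joint speeds; "effort": joint torques, N m; "tcp_pos": TCP position; "orientation": TCP orientation; "wrist_force": force on the tool from outside, world axes, zero at the start; "torque": the same for the moment, N m; "width": finger opening in m; "grasp_force": force on a finger pad.
Only numpy, scipy, OpenCV 4.12 (cv2) and the standard library are available. Lean on these libraries where they do the work, as an engineer would, in place of code of your own. Each camera call takes 0.05 s, during which the arm holds its last target. There are 200 camera calls.

## Task

Stack the round wooden desk pots in the recess of the low wooden stand, one at a time from the bottom up: first the largest, then the middle one, then the smallest, and last the lid, knob up, on the smallest. Each foot must sit fully home in the piece below, so that the tower stands upright by itself. Leave the mouse, candle, eraser and binder clip where they lie.

Things in the scene. Friction and masses are not known exactly. Their poses are not given: they have to be found in the camera images.
- stand: Low round wooden stand, fixed to the desk near its front edge: diameter 84 mm, 15 mm high, with a round recess in the top of diameter 58 mm and 7 mm deep (recess floor 8 mm above the origin). Origin: centre of its underside, on the desk top; z up. Beware: a shelf hangs 0.62 m above the desk top from x = 0.57 m on, and shelving stands right of y = -0.25 m.
- pot_large: Largest round wooden pot, open on top: diameter 66 mm, height 42 in all, 150 g. Foot disc under it: diameter 52, 5 high; flat shoulder above the foot. Mouth 48 wide, 32 deep. Origin: centre of the foot's underside; z up. Seated, its foot is in the stand's recess (3 mm free all round), shoulder on the rim, its origin 10 mm above the stand's.
- pot_middle: Middle round wooden pot, open on top: diameter 56 mm, height 38 in all, 110 g. Foot disc under it: diameter 42, 5 high; flat shoulder above the foot. Mouth 40 wide, 28 deep. Origin: centre of the foot's underside; z up. Seated, its foot is in the largest pot's mouth (3 mm free all round), shoulder on the rim, its origin 37 mm above that pot's.
- pot_small: Smallest round wooden pot, open on top: diameter 46 mm, height 34 in all, 80 g. Foot disc under it: diameter 34, 5 high; flat shoulder above the foot. Mouth 30 wide, 24 deep. Origin: centre of the foot's underside; z up. Seated, its foot is in the middle pot's mouth (3 mm free all round), shoulder on the rim, its origin 33 mm above that pot's.
- lid: Round wooden lid, 50 g, lying knob up: disc of diameter 42 mm, 6 thick, on a foot disc of diameter 24, 5 high; on top a round knob of diameter 18, 20 high; 31 high in all. Origin: centre of the foot's underside; z up. Seated, its foot is in the smallest pot's mouth (3 mm free all round), its origin 29 mm above that pot's.
- mouse: Black computer mouse, 100 (x) x 58 (y) x 34 (z) mm. Not part of the job, free, to be left where it is. Origin: centre of its underside.
- candle: Small round tea-light candle, 38 mm across and 15 mm high. Not part of the job, free, to be left where it is. Origin: centre of its underside.
- eraser: Blue and white eraser, 21 (x) x 48 (y) x 12 (z) mm. Not part of the job, free, to be left where it is. Origin: centre of its underside.
- binder_clip: Black binder clip with wire handles, 30 (x) x 52 (y) x 18 (z) mm. Not part of the job, free, to be left where it is. Origin: centre of its underside.
Mind the look-alikes: they are no part of the job. Leave any green look-alike of the lid alone.

How it is judged:
On the way, in this order (a step that is already met when the one before it is completed fails the run):
1. the largest pot stands in the stand (horizontal distance between pot_large and stand below 0.007 m and z of pot_large in the frame of stand between 0.007 and 0.013 m and angle between pot_large's own z axis and vertical below 0.08 rad), for 0.2 s.
2. the middle pot is seated on the largest (horizontal distance between pot_middle and pot_large below 0.007 m and z of pot_middle in the frame of pot_large between 0.034 and 0.04 m and angle between pot_middle's own z axis and vertical below 0.08 rad), for 0.2 s.
3. the smallest pot is seated on the middle one (horizontal distance between pot_small and pot_middle below 0.007 m and z of pot_small in the frame of pot_middle between 0.03 and 0.036 m and angle between pot_small's own z axis and vertical below 0.08 rad), for 0.2 s.
4. the lid is seated on the smallest pot (horizontal distance between lid and pot_small below 0.007 m and z of lid in the frame of pot_small between 0.026 and 0.032 m and angle between lid's own z axis and vertical below 0.08 rad), for 0.2 s.
At the end, for the whole second after the job is handed in: Largest pot in the stand, middle pot on it, smallest pot on that, lid on top: each within 7 mm of the axis of the piece below, within 3 mm of its seated height, tilted less than 0.08 rad; all released and at rest (all of step 1 and all of step 2 and all of step 3 and all of step 4 and linear speed of each of pot_large, pot_middle, pot_small, lid below 0.02 m/s); the robot touches nothing.
It fails at once if the mouse is moved more than 25 mm (distance of mouse from where it was at the start of the episode above 0.025 m).
It fails at once if the candle is moved more than 25 mm (distance of candle from where it was at the start of the episode above 0.025 m).
It fails at once if the eraser is moved more than 25 mm (distance of eraser from where it was at the start of the episode above 0.025 m).
It fails at once if the binder clip is moved more than 25 mm (distance of binder_clip from where it was at the start of the episode above 0.025 m).
It also fails if it takes over 115 s, if anything falls off the work surface, if the arm or the gripper's body presses on something with over 40 N, if the wrist force passes 120 N, or if a joint passes its speed limit or range.

## Working session

There is one attempt and no reset: what is moved stays moved. The work goes in short steps, Python scripts to look and compute and a shell command to move; the robot and the scene stay as the last step left them, time stands still between calls to the robot, and variables do not carry over. Pictures are saved under pics/ and viewed, at most 14 in all, crops included, and the job is handed in when it is done.

```bash
mkdir -p pics; python3 - <<'E'
from cell import *
import cv2,numpy as np
o=get_obs(); print({k:(np.round(v,3).tolist()) for k,v in o.items()})
for n in ["scene","top"]:
    im=snapshot(n); cv2.imwrite(f"pics/{n}0.png",im[:,:,::-1]); c=get_calibration(n); print(n,{k:np.round(v,3).tolist() if not isinstance(v,str) else v for k,v in c.items()})
E
```

```text
{'time_s': 0.0, 'joint_pos': [1.238, 0.6, -0.003, 1.6, 0.002, 0.943, -0.08], 'joint_velocities': [-0.001, -0.0, 0.001, -0.0, -0.001, -0.001, -0.0], 'effort': [0.0, -77.646, 1.565, -25.801, 0.012, 0.009, -0.0], 'tcp_pos': [0.183, -0.701, 0.23], 'orientation': [[0.967, 0.253, -0.0], [0.253, -0.967, 0.001], [-0.0, -0.002, -1.0]], 'wrist_force': [1.203, -0.047, 0.281], 'torque': [-0.023, 0.007, -0.011], 'grasp_force': 0.0, 'width': 0.086}
scene {'fx': 573.021, 'fy': 573.021, 'cx': 314.938, 'cy': 245.785, 'T': [[-0.589, 0.515, -0.622, -0.081], [-0.808, -0.38, 0.45, 0.574], [-0.005, 0.768, 0.641, 0.675], [0.0, 0.0, 0.0, 1.0]]}
top {'fx': 587.156, 'fy': 587.156, 'cx': 323.534, 'cy': 235.558, 'T': [[0.002, 0.997, -0.073, 0.437], [-1.0, 0.001, -0.005, 0.102], [-0.005, 0.073, 0.997, 1.148], [0.0, 0.0, 0.0, 1.0]]}
```

View pics/top0.png

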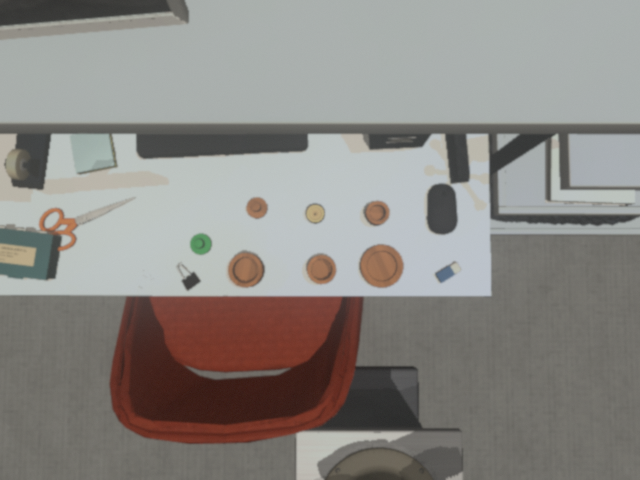

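View pics/scene0.png

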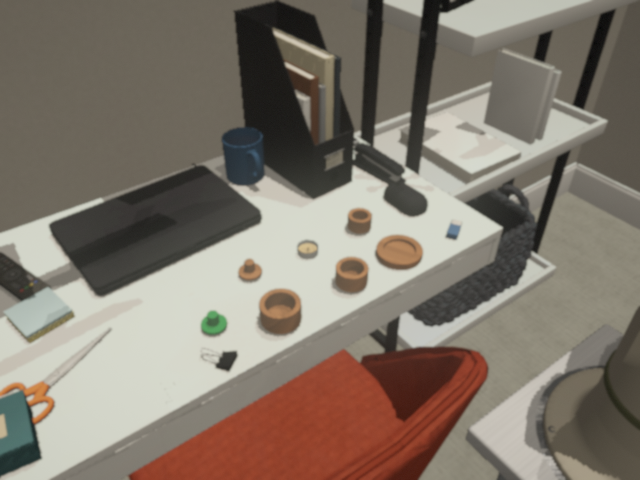

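```bash
cat > h.py <<'E'
from cell import *
import cv2,numpy as np
def ray(c,u,v):
    d=c["T"][:3,:3]@np.array([(u-c["cx"])/c["fx"],-(v-c["cy"])/c["fy"],-1.]); return c["T"][:3,3],d
def fray(c,u,v):
    x,y=(u-c["cx"])/c["fx"],(v-c["cy"])/c["fy"]; t=np.hypot(x,y)+1e-12
    return c["T"][:3,3],c["T"][:3,:3]@np.array([x/t*np.sin(t),-y/t*np.sin(t),-np.cos(t)])
def onz(r,z): o,d=r; return o+d*(z-o[2])/d[2]
def go(p,yaw=0.):
    """row numbers to reach p, tool down, tool x at yaw from world x"""
    from scipy.spatial.transform import Rotation as R
    o=get_obs(); A=np.array(o["orientation"]); c,s=np.cos(yaw),np.sin(yaw)
    B=np.array([[c,s,0],[s,-c,0],[0,0,-1.]])
    print("row d",np.round(A.T@(np.array(p)-o["tcp_pos"])/.6,4),"a",np.round(np.degrees(R.from_matrix(A.T@B).as_rotvec())/30,4),"tcp",np.round(o["tcp_pos"],4),"w",round(o["width"],4))
def blobs(im,lo=(0,70,40),hi=(18,255,255),amin=100):
    m=cv2.inRange(cv2.cvtColor(im,cv2.COLOR_RGB2HSV),lo,hi)
    m=cv2.morphologyEx(m,cv2.MORPH_OPEN,np.ones((3,3)))
    cs=cv2.findContours(m,cv2.RETR_EXTERNAL,cv2.CHAIN_APPROX_NONE)[0]
    return [c for c in cs if cv2.contourArea(c)>amin]
E
python3 - <<'E'
from h import *
import cell; print([x for x in dir(cell) if x[0]!='_'], getattr(cell,'pinch_z',None))
for n,f in (("top","top0"),("scene","scene0")):
    im=cv2.imread(f"pics/{f}.png")[:,:,::-1].copy(); c=get_calibration(n)
    for b in blobs(im):
        if cv2.contourArea(b)>5000: continue
        hull=cv2.convexHull(b); M=cv2.moments(hull); u,v=M['m10']/M['m00'],M['m01']/M['m00']
        e=cv2.fitEllipse(b); d=np.linalg.norm(onz(ray(c,u,v),.02)-c["T"][:3,3])
        print(n,np.round([u,v],1),"ax mm",np.round(np.array(e[1])*d/c["fx"]*1000,1),[np.round(onz(ray(c,u,v),z)[:2],4).tolist() for z in (.0075,.015,.02,.023)])
E
```

```text
['MotionError', 'get_calibration', 'get_obs', 'job_done', 'pinch_z', 'snapshot'] 0.0187
top [320.7 268.9] ax mm [52.3 53.1] [[0.456, 0.1137], [0.4559, 0.1136], [0.4558, 0.1136], [0.4558, 0.1135]]
top [245.4 269.5] ax mm [64.1 65.1] [[0.4546, 0.2599], [0.4545, 0.2589], [0.4544, 0.2582], [0.4543, 0.2578]]
top [381.1 265.6] ax mm [78.9 79.7] [[0.4625, -0.0034], [0.4623, -0.0027], [0.4622, -0.0023], [0.4622, -0.002]]
top [ 58.5 228.1] ax mm [63.4 85.4] [[0.5347, 0.6263], [0.5341, 0.6228], [0.5337, 0.6205], [0.5334, 0.6191]]
top [376.9 212.3] ax mm [41.7 42.9] [[0.5664, 0.0043], [0.5656, 0.005], [0.565, 0.0054], [0.5647, 0.0057]]
top [256.5 207.5] ax mm [36.5 36.8] [[0.5757, 0.2396], [0.5748, 0.2387], [0.5742, 0.2381], [0.5738, 0.2377]]
scene [ 29.5 399.2] ax mm [61.6 81.8] [[0.5339, 0.617], [0.5269, 0.6165], [0.5223, 0.6162], [0.5196, 0.616]]
scene [280.  310.7] ax mm [65.1 71.8] [[0.469, 0.2458], [0.4628, 0.2495], [0.4587, 0.252], [0.4562, 0.2535]]
scene [249.5 270.4] ax mm [32.  35.7] [[0.5805, 0.2355], [0.5731, 0.2393], [0.5681, 0.2419], [0.5651, 0.2434]]
scene [351.3 274. ] ax mm [53.7 59.2] [[0.4689, 0.0994], [0.4627, 0.1047], [0.4586, 0.1083], [0.4561, 0.1104]]
scene [398.9 251.6] ax mm [58.4 80.4] [[0.4644, -0.0065], [0.4583, 0.0001], [0.4542, 0.0044], [0.4518, 0.007]]
scene [359.3 220.3] ax mm [42.1 46.7] [[0.5783, -0.0083], [0.5708, -0.0018], [0.5659, 0.0026], [0.5629, 0.0052]]
scene [307.2  98.8] ax mm [ 76.5 203.9] [[1.0659, -0.2335], [1.053, -0.2244], [1.0444, -0.2184], [1.0392, -0.2148]]
```

```bash
python3 - <<'E'
from h import *
go([.13,-.48,.25],0); 
E
```

```text
row d [ 0.0073 -0.3789 -0.032 ] a [-0.0026  0.0006  0.4886] tcp [ 0.1833 -0.701   0.2305] w 0.0853
```

```bash
R='import'; python3 -m crank '[{"dx":0.007,"dy":-0.379,"dz":-0.032,"az":0.489},{"dx":0.007,"dy":-0.379,"dz":-0.032,"az":0.489},{"dx":0.007,"dy":-0.379,"dz":-0.032,"az":0.489},{"dx":0.007,"dy":-0.379,"dz":-0.032,"az":0.489},{"dx":0.007,"dy":-0.379,"dz":-0.032,"az":0.489}]' -1
python3 -m crank '[{"dx":0.28,"dy":-0.25},{"dx":0.28,"dy":-0.25},{"dx":0.28,"dy":-0.25},{"dx":0.28,"dy":-0.25},{"dx":0.28,"dy":-0.25}]'
python3 -c "
from h import *
go([.43,-.14,.25])"
```

```text
row d [ 0.6344 -0.8006 -0.0315] a [-0.0026  0.0006  0.4886] tcp [ 0.1833 -0.701   0.2305] w 0.0853$[0]: bad value
$[0]: bad value
```

```bash
python3 -m crank '[{"dx":0.007,"dy":-0.379,"dz":-0.032,"ax":0,"ay":0,"az":0.489},{"dx":0.007,"dy":-0.379,"dz":-0.032,"ax":0,"ay":0,"az":0.489},{"dx":0.007,"dy":-0.379,"dz":-0.032,"ax":0,"ay":0,"az":0.489},{"dx":0.007,"dy":-0.379,"dz":-0.032,"ax":0,"ay":0,"az":0.489},{"dx":0.007,"dy":-0.379,"dz":-0.032,"ax":0,"ay":0,"az":0.489}]' -1
python3 -c "
from h import *
go([.30,-.33,.25])"
```

```text
time_s: 0.6
tcp_pos: [0.1287, -0.4764, 0.2504]
orientation: [[1.0, -0.0, -0.001], [-0.0, -1.0, 0.002], [-0.001, -0.002, -1.0]]
wrist_force: [-0.2, -0.7, 0.1]
width: 0.0856
grasp_force: 0.0
row d [ 0.2855 -0.244   0.001 ] a [-0.004   0.0014 -0.0003] tcp [ 0.1287 -0.4764  0.2504] w 0.0856
```

```bash
python3 -m crank '[{"dx":0.285,"dy":-0.245,"dz":0,"ax":0,"ay":0,"az":0},{"dx":0.285,"dy":-0.245,"dz":0,"ax":0,"ay":0,"az":0},{"dx":0.285,"dy":-0.245,"dz":0,"ax":0,"ay":0,"az":0},{"dx":0.285,"dy":-0.245,"dz":0,"ax":0,"ay":0,"az":0},{"dx":0.285,"dy":-0.245,"dz":0,"ax":0,"ay":0,"az":0}]'
python3 -m crank '[{"dx":0.217,"dy":-0.317,"dz":0,"ax":0,"ay":0,"az":0},{"dx":0.217,"dy":-0.317,"dz":0,"ax":0,"ay":0,"az":0},{"dx":0.217,"dy":-0.317,"dz":0,"ax":0,"ay":0,"az":0},{"dx":0.217,"dy":-0.317,"dz":0,"ax":0,"ay":0,"az":0},{"dx":0.217,"dy":-0.317,"dz":0,"ax":0,"ay":0,"az":0}]'
python3 -c "
from h import *
go([.46,0,.25])"
```

```text
time_s: 1.1
tcp_pos: [0.3037, -0.3305, 0.2505]
orientation: [[1.0, 0.004, 0.001], [0.004, -1.0, 0.001], [0.001, -0.001, -1.0]]
wrist_force: [0.2, -0.3, -0.2]
width: 0.0854
grasp_force: 0.0
time_s: 1.6
tcp_pos: [0.4329, -0.1399, 0.2505]
orientation: [[1.0, 0.003, 0.001], [0.003, -1.0, 0.001], [0.001, -0.001, -1.0]]
wrist_force: [-0.3, -0.6, 0.0]
width: 0.0853
grasp_force: 0.0
row d [ 0.0458 -0.2329  0.001 ] a [-0.0013 -0.0013  0.0057] tcp [ 0.4329 -0.1399  0.2505] w 0.0853
```

```bash
python3 -m crank '[{"dx":0.042,"dy":-0.23,"dz":0,"ax":0,"ay":0,"az":0},{"dx":0.042,"dy":-0.23,"dz":0,"ax":0,"ay":0,"az":0},{"dx":0.042,"dy":-0.23,"dz":0,"ax":0,"ay":0,"az":0},{"dx":0.042,"dy":-0.23,"dz":0,"ax":0,"ay":0,"az":0},{"dx":0.042,"dy":-0.23,"dz":0,"ax":0,"ay":0,"az":0}]'
python3 -c "
from h import *
c=get_calibration('wrist'); print({k:np.round(v,3).tolist() if not isinstance(v,str) else v for k,v in c.items()})
im=snapshot('wrist'); cv2.imwrite('pics/w0.png',im[:,:,::-1])
go([.455,.258,.25])"
```

```text
time_s: 2.1
tcp_pos: [0.4563, -0.0045, 0.2502]
orientation: [[1.0, 0.002, -0.001], [0.002, -1.0, -0.0], [-0.001, 0.0, -1.0]]
wrist_force: [-0.1, 0.0, -0.4]
width: 0.0855
grasp_force: 0.0
{'fx': 371.648, 'fy': 371.648, 'cx': 323.144, 'cy': 236.126, 'T': [[0.002, 0.95, 0.313, 0.537], [-1.0, 0.002, 0.002, -0.003], [0.001, -0.313, 0.95, 0.392], [0.0, 0.0, 0.0, 1.0]]}
row d [-1.800e-03 -4.394e-01  2.000e-04] a [0.0008 0.0015 0.0002] tcp [ 0.4561 -0.0056  0.2503] w 0.0855
```

View pics/w0.png

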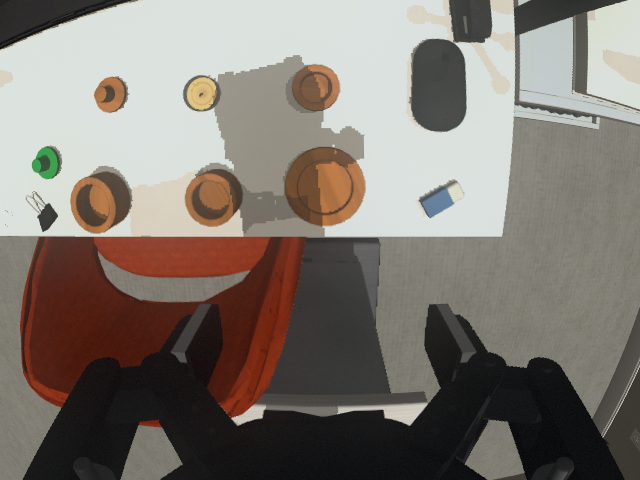

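```bash
cat >> h.py <<'E'
SP={"stand":(.0075,.042,.4622,-.0027),"large":(.0235,.033,.4545,.258),"middle":(.0215,.028,.456,.1135),"small":(.0195,.023,.565,.005),"lid":(.008,.021,.575,.2385)}
def wmeas(im,c):
    for b in blobs(im):
        for n,(z,r,x,y) in SP.items():
            P=np.array([onz(fray(c,u+.5,v+.5),z)[:2] for u,v in b[:,0].astype(float)])
            (cx,cy),rr=cv2.minEnclosingCircle((P*1000).astype(np.float32)); 
            if np.hypot(cx/1e3-x,cy/1e3-y)<.03: 
                h=cv2.convexHull((P*1000).astype(np.float32)); M=cv2.moments(h)
                print(n,"circle",round(cx,1),round(cy,1),"r",round(rr,1),"of",r*1e3,"hull cen",round(M['m10']/M['m00'],1),round(M['m01']/M['m00'],1),"r_area",round((M['m00']/np.pi)**.5,1))
def wshot(f):
    c=get_calibration("wrist"); im=snapshot("wrist"); cv2.imwrite(f"pics/{f}.png",im[:,:,::-1]); wmeas(im,c); return im,c
E
python3 -c "
from h import *
wshot('w1'); go([.455,.258,.25])"
python3 -m crank '[{"dx":0,"dy":-0.415,"dz":0,"ax":0,"ay":0,"az":0},{"dx":0,"dy":-0.415,"dz":0,"ax":0,"ay":0,"az":0},{"dx":0,"dy":-0.415,"dz":0,"ax":0,"ay":0,"az":0},{"dx":0,"dy":-0.415,"dz":0,"ax":0,"ay":0,"az":0},{"dx":0,"dy":-0.415,"dz":0,"ax":0,"ay":0,"az":0}]'
python3 -m crank '[{"dx":0,"dy":-0.021,"dz":0,"ax":0,"ay":0,"az":0},{"dx":0,"dy":-0.021,"dz":0,"ax":0,"ay":0,"az":0},{"dx":0,"dy":-0.021,"dz":0,"ax":0,"ay":0,"az":0}]'
python3 -c "
from h import *
wshot('w2'); go([.455,.258,.25])"
```

```text
large circle 454.4 255.6 r 44.8 of 33.0 hull cen 453.9 257.4 r_area 38.5
middle circle 456.6 111.5 r 33.2 of 28.0 hull cen 456.0 111.9 r_area 30.7
stand circle 463.8 -5.6 r 42.5 of 42.0 hull cen 463.8 -5.5 r_area 42.1
lid circle 578.5 238.4 r 22.0 of 21.0 hull cen 577.9 237.8 r_area 20.6
small circle 567.1 3.7 r 23.4 of 23.0 hull cen 567.2 3.7 r_area 23.0
row d [-2.400e-03 -4.404e-01  2.000e-04] a [ 0.001   0.0014 -0.0026] tcp [ 0.4561 -0.0063  0.2503] w 0.0859
time_s: 2.7
tcp_pos: [0.457, 0.2439, 0.2505]
orientation: [[1.0, -0.003, 0.0], [-0.003, -1.0, -0.001], [0.0, 0.001, -1.0]]
wrist_force: [1.2, -0.2, -0.3]
width: 0.0851
grasp_force: 0.0
time_s: 3.0
tcp_pos: [0.4568, 0.2541, 0.2501]
orientation: [[1.0, -0.002, -0.001], [-0.002, -1.0, -0.002], [-0.001, 0.002, -1.0]]
wrist_force: [-0.1, -1.0, 0.1]
width: 0.0853
grasp_force: 0.0
middle circle 454.1 106.9 r 31.1 of 28.0 hull cen 453.8 105.4 r_area 29.0
large circle 454.2 254.3 r 36.1 of 33.0 hull cen 453.8 254.3 r_area 34.7
stand circle 462.3 -9.4 r 43.4 of 42.0 hull cen 463.3 -9.6 r_area 42.2
small circle 567.4 -5.9 r 23.6 of 23.0 hull cen 567.3 -5.9 r_area 23.1
lid circle 578.1 237.4 r 20.7 of 21.0 hull cen 578.1 237.4 r_area 20.3
row d [-0.0032 -0.0071  0.0004] a [ 0.0028  0.0009 -0.0063] tcp [0.4569 0.2537 0.2502] w 0.0855
```

```bash
python3 -m crank '[{"dx":-0.004,"dy":-0.004,"dz":0.1,"ax":0,"ay":0,"az":0},{"dx":-0.004,"dy":-0.004,"dz":0.2,"ax":0,"ay":0,"az":0},{"dx":-0.004,"dy":-0.004,"dz":0.27,"ax":0,"ay":0,"az":0},{"dx":-0.004,"dy":-0.004,"dz":0.3,"ax":0,"ay":0,"az":0},{"dx":-0.004,"dy":-0.004,"dz":0.3,"ax":0,"ay":0,"az":0}]'
python3 -c "
from h import *
wshot('w3'); go([.4545,.256,.010])"
```

```text
time_s: 3.55
tcp_pos: [0.4528, 0.2555, 0.0673]
orientation: [[1.0, -0.003, -0.005], [-0.003, -1.0, -0.005], [-0.005, 0.005, -1.0]]
wrist_force: [-0.7, 0.8, -0.3]
width: 0.0854
grasp_force: 0.0
middle circle 455.0 107.6 r 40.9 of 28.0 hull cen 453.8 105.7 r_area 34.5
large circle 446.7 271.7 r 53.0 of 33.0 hull cen 448.0 261.5 r_area 41.3
stand circle 458.5 11.7 r 41.4 of 42.0 hull cen 457.6 21.9 r_area 24.9
lid circle 578.3 237.9 r 21.0 of 21.0 hull cen 578.3 237.8 r_area 20.6
row d [0.0016 0.0004 0.0991] a [ 0.0058  0.0057 -0.0046] tcp [0.4537 0.2564 0.0694] w 0.0854
```

View pics/w3.png

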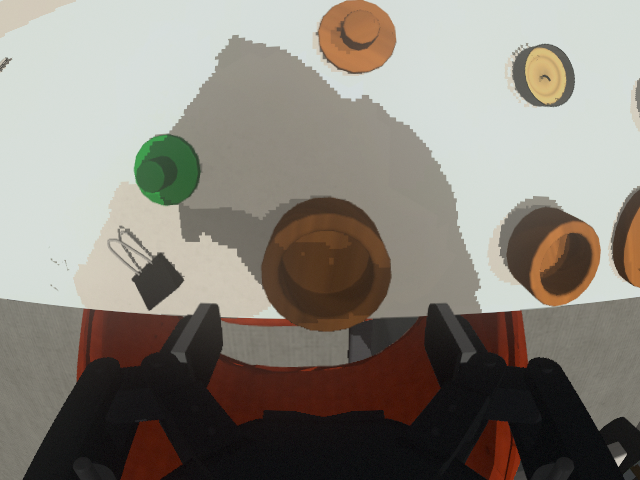

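```bash
python3 -m crank '[{"dx":0.001,"dy":0,"dz":0.05,"ax":0.005,"ay":0.005,"az":0},{"dx":0.001,"dy":0,"dz":0.085,"ax":0.005,"ay":0.005,"az":0},{"dx":0.001,"dy":0,"dz":0.098,"ax":0.005,"ay":0.005,"az":0},{"dx":0.001,"dy":0,"dz":0.098,"ax":0.005,"ay":0.005,"az":0},{"dx":0.001,"dy":0,"dz":0.098,"ax":0.005,"ay":0.005,"az":0}]'
python3 -m crank '[{"dx":0,"dy":0,"dz":0,"ax":0,"ay":0,"az":0},{"dx":0,"dy":0,"dz":0,"ax":0,"ay":0,"az":0},{"dx":0,"dy":0,"dz":0,"ax":0,"ay":0,"az":0},{"dx":0,"dy":0,"dz":0,"ax":0,"ay":0,"az":0},{"dx":0,"dy":0,"dz":0,"ax":0,"ay":0,"az":0}]' 1 30
```

```text
time_s: 4.1
tcp_pos: [0.4555, 0.2588, 0.0132]
orientation: [[1.0, -0.001, 0.004], [-0.001, -1.0, 0.003], [0.004, -0.003, -1.0]]
wrist_force: [0.1, -0.1, -0.5]
width: 0.0856
grasp_force: 0.0
time_s: 4.6
tcp_pos: [0.4553, 0.2585, 0.0133]
orientation: [[1.0, -0.001, 0.004], [-0.001, -1.0, 0.003], [0.004, -0.003, -1.0]]
wrist_force: [-1.2, -2.5, 14.5]
width: 0.0646
grasp_force: 29.6
```

```bash
python3 -m crank '[{"dx":0,"dy":0,"dz":-0.05,"ax":0,"ay":0,"az":0},{"dx":0,"dy":0,"dz":-0.12,"ax":0,"ay":0,"az":0},{"dx":0,"dy":0,"dz":-0.18,"ax":0,"ay":0,"az":0},{"dx":0,"dy":0,"dz":-0.18,"ax":0,"ay":0,"az":0}]'
python3 -c "
from h import *
go([.463,-.004,.12])"
```

```text
time_s: 5.0
tcp_pos: [0.4563, 0.2596, 0.1243]
orientation: [[1.0, -0.001, 0.009], [-0.001, -1.0, 0.007], [0.009, -0.007, -1.0]]
wrist_force: [0.4, 0.9, -0.9]
width: 0.0638
grasp_force: 35.5
row d [0.0114 0.4393 0.0043] a [-0.0128 -0.017  -0.0014] tcp [0.4563 0.2596 0.1243] w 0.0638
```

```bash
python3 -m crank '[{"dx":0.011,"dy":0.4,"dz":0,"ax":-0.0128,"ay":-0.017,"az":0},{"dx":0.011,"dy":0.4,"dz":0,"ax":-0.0128,"ay":-0.017,"az":0},{"dx":0.011,"dy":0.4,"dz":0,"ax":-0.0128,"ay":-0.017,"az":0},{"dx":0.011,"dy":0.4,"dz":0,"ax":-0.0128,"ay":-0.017,"az":0},{"dx":0.011,"dy":0.4,"dz":0,"ax":-0.0128,"ay":-0.017,"az":0}]'
python3 -m crank '[{"dx":0,"dy":0.039,"dz":0.04,"ax":0,"ay":0,"az":0},{"dx":0,"dy":0.039,"dz":0.08,"ax":0,"ay":0,"az":0},{"dx":0,"dy":0.039,"dz":0.1,"ax":0,"ay":0,"az":0},{"dx":0,"dy":0.039,"dz":0.1,"ax":0,"ay":0,"az":0}]'
python3 -c "
from h import *
c=get_calibration('wrist');im=snapshot('wrist'); cv2.imwrite('pics/w4.png',im[:,:,::-1]); np.save('c4.npy',c,allow_pickle=True)
s=snapshot('scene'); cv2.imwrite('pics/s4.png',cv2.resize(s[160:340,300:480,::-1],None,fx=3,fy=3))
go([.463,-.004,.06])"
```

```text
time_s: 5.5
tcp_pos: [0.4602, 0.0157, 0.1188]
orientation: [[1.0, -0.001, -0.007], [-0.001, -1.0, -0.005], [-0.007, 0.005, -1.0]]
wrist_force: [0.7, 0.1, -1.6]
width: 0.064
grasp_force: 35.5
time_s: 5.9
tcp_pos: [0.4596, -0.0054, 0.0576]
orientation: [[1.0, -0.0, -0.009], [-0.0, -1.0, -0.004], [-0.009, 0.004, -1.0]]
wrist_force: [0.8, -0.3, -1.4]
width: 0.0638
grasp_force: 35.4
row d [ 0.0044 -0.0016 -0.0016] a [0.0079 0.0136 0.0005] tcp [ 0.4604 -0.0049  0.0591] w 0.064
```

View pics/w4.png

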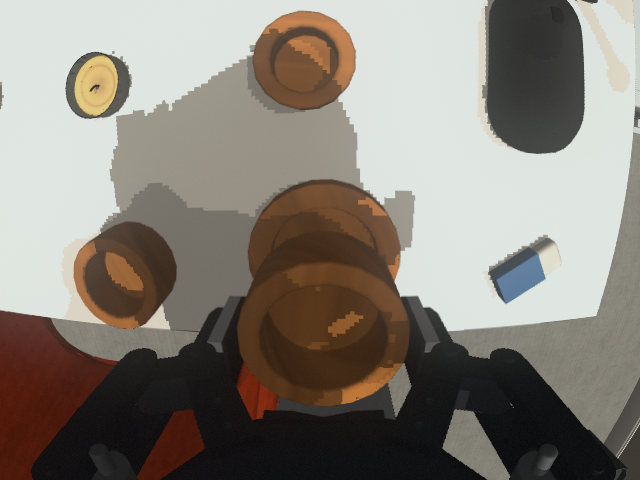

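```bash
python3 -c "
from h import *
c=np.load('c4.npy',allow_pickle=True).item()
for z in (.085,.087,.09):
  f=lambda u,v: np.round(onz(fray(c,u,v),z)[:2]*1000,1)
  print(z,f(238.5,328),f(410,328),f(324,284),f(324,378),f(324,404),f(324,263))
im=cv2.imread('pics/w4.png'); cv2.imwrite('pics/w4c.png',cv2.resize(im[165:415,225:425],None,fx=2.4,fy=2.4,interpolation=cv2.INTER_NEAREST))
"
```

```text
0.085 [467.1  27.1] [466.8 -36.1] [485.5  -4.3] [443.7  -4.4] [428.9  -4.4] [493.2  -4.3]
0.087 [468.4  26.6] [468.1 -35.5] [486.4  -4.3] [445.4  -4.3] [430.9  -4.3] [494.1  -4.3]
0.09 [470.3  25.8] [470.  -34.7] [487.9  -4.3] [448.   -4.3] [433.9  -4.3] [495.3  -4.3]
```

View pics/w4c.png

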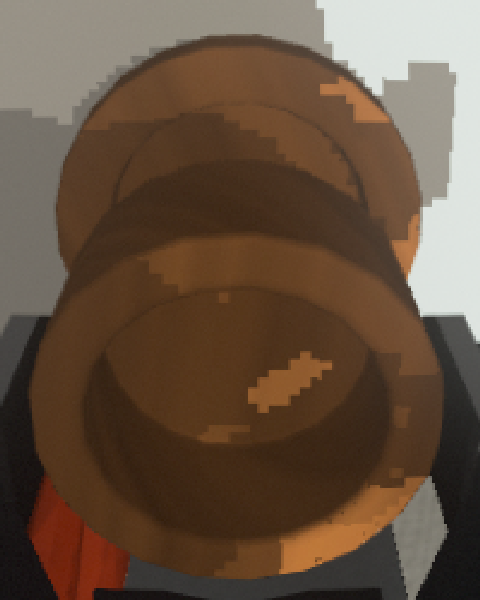

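```bash
python3 -c "
from h import *
c=np.load('c4.npy',allow_pickle=True).item()
f=lambda u,v,z: np.round(onz(fray(c,u,v),z)[:2]*1000,1)
print(f(248.7,250,.015),f(400.4,250,.015),'far',f(323.5,179.6,0),'recess far',f(323.5,165+103/2.4,.015),f(323.5,165+103/2.4,.008), 'recess sides',f(225+115/2.4,165+200/2.4,.015),f(225+362/2.4,165+200/2.4,.015))
go([.4635,-.0055,.023])
"
```

```text
[471.1  35.5] [470.9 -46. ] far [506.1  -4.7] recess far [494.1  -4.6] [492.3  -4.7] recess sides [472.1  22.3] [472.  -32.5]
row d [0.0056 0.0007 0.0601] a [0.0079 0.0136 0.0005] tcp [ 0.4604 -0.0049  0.0591] w 0.064
```

```bash
python3 -m crank '[{"dx":0.0056,"dy":0.001,"dz":0.0,"ax":0.008,"ay":0.014,"az":0},{"dx":0.0056,"dy":0.001,"dz":0.02,"ax":0.008,"ay":0.014,"az":0},{"dx":0.0056,"dy":0.001,"dz":0.035,"ax":0.008,"ay":0.014,"az":0},{"dx":0.0056,"dy":0.001,"dz":0.04,"ax":0.008,"ay":0.014,"az":0},{"dx":0.0056,"dy":0.001,"dz":0.045,"ax":0.008,"ay":0.014,"az":0}]'
python3 -m crank '[{"dx":0,"dy":0,"dz":0.005,"ax":0,"ay":0,"az":0},{"dx":0,"dy":0,"dz":0.01,"ax":0,"ay":0,"az":0},{"dx":0,"dy":0,"dz":0.01,"ax":0,"ay":0,"az":0}]'
```

```text
time_s: 6.5
tcp_pos: [0.4638, -0.0058, 0.0321]
orientation: [[1.0, 0.0, 0.001], [0.0, -1.0, 0.0], [0.001, -0.0, -1.0]]
wrist_force: [0.3, 0.8, -2.0]
width: 0.064
grasp_force: 35.4
time_s: 6.8
tcp_pos: [0.4637, -0.0058, 0.0259]
orientation: [[1.0, -0.0, 0.001], [-0.0, -1.0, 0.0], [0.001, -0.0, -1.0]]
wrist_force: [-0.2, -0.5, -1.1]
width: 0.0643
grasp_force: 35.4
```

```bash
python3 -m crank '[{"dx":0,"dy":0,"dz":0.003,"ax":0,"ay":0,"az":0},{"dx":0,"dy":0,"dz":0.005,"ax":0,"ay":0,"az":0},{"dx":0,"dy":0,"dz":0.005,"ax":0,"ay":0,"az":0}]'
```

```text
time_s: 7.1
tcp_pos: [0.4638, -0.0059, 0.0234]
orientation: [[1.0, -0.0, 0.001], [-0.0, -1.0, 0.0], [0.001, -0.0, -1.0]]
wrist_force: [-0.4, 0.3, 3.3]
width: 0.0639
grasp_force: 35.9
```

```bash
python3 -m crank '[{"dx":0,"dy":0,"dz":0,"ax":0,"ay":0,"az":0},{"dx":0,"dy":0,"dz":0,"ax":0,"ay":0,"az":0},{"dx":0,"dy":0,"dz":0,"ax":0,"ay":0,"az":0},{"dx":0,"dy":0,"dz":0,"ax":0,"ay":0,"az":0},{"dx":0,"dy":0,"dz":0,"ax":0,"ay":0,"az":0}]' -1
python3 -m crank '[{"dx":0,"dy":0,"dz":-0.05,"ax":0,"ay":0,"az":0},{"dx":0,"dy":0,"dz":-0.12,"ax":0,"ay":0,"az":0},{"dx":0,"dy":0,"dz":-0.2,"ax":0,"ay":0,"az":0},{"dx":0,"dy":-0.08,"dz":-0.25,"ax":0,"ay":0,"az":0},{"dx":0,"dy":-0.14,"dz":-0.25,"ax":0,"ay":0,"az":0}]'
python3 -m crank '[{"dx":-0.014,"dy":-0.05,"dz":0,"ax":0,"ay":0,"az":0},{"dx":-0.014,"dy":-0.05,"dz":0,"ax":0,"ay":0,"az":0},{"dx":-0.014,"dy":-0.05,"dz":0,"ax":0,"ay":0,"az":0}]'
python3 -c "
from h import *
wshot('w5'); go([.455,.111,.06]); s=snapshot('scene'); cv2.imwrite('pics/s5.png',cv2.resize(s[160:340,240:480,::-1],None,fx=3,fy=3))"
```

```text
time_s: 7.6
tcp_pos: [0.4638, -0.0059, 0.0231]
orientation: [[1.0, -0.0, 0.001], [-0.0, -1.0, 0.0], [0.001, -0.0, -1.0]]
wrist_force: [-0.5, 0.2, 0.4]
width: 0.0856
grasp_force: 0.0
time_s: 8.1
tcp_pos: [0.4653, 0.0777, 0.1766]
orientation: [[1.0, -0.006, 0.007], [-0.006, -1.0, 0.001], [0.007, -0.001, -1.0]]
wrist_force: [0.5, -0.1, -1.2]
width: 0.0855
grasp_force: 0.0
time_s: 8.4
tcp_pos: [0.4549, 0.1084, 0.1731]
orientation: [[1.0, 0.002, 0.001], [0.002, -1.0, -0.0], [0.001, 0.0, -1.0]]
wrist_force: [1.1, -0.8, 0.1]
width: 0.0852
grasp_force: 0.0
middle circle 455.6 110.9 r 31.6 of 28.0 hull cen 455.2 110.8 r_area 30.1
stand circle 457.9 -12.4 r 50.5 of 42.0 hull cen 459.8 -12.8 r_area 46.2
small circle 567.6 -1.0 r 23.9 of 23.0 hull cen 567.6 -1.0 r_area 23.4
lid circle 578.1 237.7 r 21.0 of 21.0 hull cen 578.1 237.7 r_area 20.6
row d [-1.000e-04 -5.800e-03  1.883e-01] a [ 0.0011 -0.0009 -0.0001] tcp [0.455  0.1076 0.173 ] w 0.0855
```

View pics/w5.png

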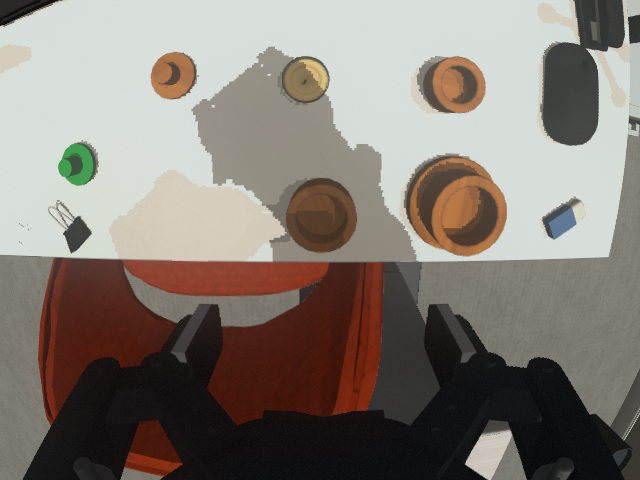

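```bash
python3 -m crank '[{"dx":0,"dy":-0.006,"dz":0.08,"ax":0,"ay":0,"az":0},{"dx":0,"dy":-0.006,"dz":0.15,"ax":0,"ay":0,"az":0},{"dx":0,"dy":-0.006,"dz":0.2,"ax":0,"ay":0,"az":0},{"dx":0,"dy":-0.006,"dz":0.2,"ax":0,"ay":0,"az":0}]'
python3 -c "
from h import *
go([.455,.111,.012])"
```

```text
time_s: 8.9
tcp_pos: [0.4538, 0.1102, 0.05]
orientation: [[1.0, -0.001, -0.005], [-0.001, -1.0, -0.003], [-0.005, 0.003, -1.0]]
wrist_force: [-0.0, -1.2, 0.1]
width: 0.0855
grasp_force: 0.0
row d [ 0.0024 -0.0014  0.0633] a [ 0.005   0.0093 -0.002 ] tcp [0.4538 0.1102 0.05  ] w 0.0855
```

```bash
python3 -m crank '[{"dx":0.002,"dy":-0.001,"dz":0.03,"ax":0.005,"ay":0.009,"az":0},{"dx":0.002,"dy":-0.001,"dz":0.055,"ax":0.005,"ay":0.009,"az":0},{"dx":0.002,"dy":-0.001,"dz":0.063,"ax":0.005,"ay":0.009,"az":0},{"dx":0.002,"dy":-0.001,"dz":0.063,"ax":0.005,"ay":0.009,"az":0},{"dx":0.002,"dy":-0.001,"dz":0.063,"ax":0.005,"ay":0.009,"az":0}]'
python3 -m crank '[{"dx":0,"dy":0,"dz":0,"ax":0,"ay":0,"az":0},{"dx":0,"dy":0,"dz":0,"ax":0,"ay":0,"az":0},{"dx":0,"dy":0,"dz":0,"ax":0,"ay":0,"az":0},{"dx":0,"dy":0,"dz":0,"ax":0,"ay":0,"az":0},{"dx":0,"dy":0,"dz":0,"ax":0,"ay":0,"az":0}]' 1 30
python3 -m crank '[{"dx":0,"dy":0,"dz":-0.05,"ax":0,"ay":0,"az":0},{"dx":0,"dy":0,"dz":-0.12,"ax":0,"ay":0,"az":0},{"dx":0,"dy":0,"dz":-0.18,"ax":0,"ay":0,"az":0},{"dx":0,"dy":0,"dz":-0.18,"ax":0,"ay":0,"az":0}]'
python3 -c "
from h import *
go([.4637,-.0058,.12])"
```

```text
time_s: 9.4
tcp_pos: [0.4571, 0.112, 0.0163]
orientation: [[1.0, -0.001, 0.007], [-0.001, -1.0, 0.003], [0.007, -0.003, -1.0]]
wrist_force: [0.1, -1.0, -0.1]
width: 0.0854
grasp_force: 0.0
time_s: 9.9
tcp_pos: [0.4569, 0.1122, 0.0163]
orientation: [[1.0, -0.001, 0.007], [-0.001, -1.0, 0.003], [0.007, -0.003, -1.0]]
wrist_force: [-0.4, -1.4, 12.7]
width: 0.0535
grasp_force: 29.2
time_s: 10.3
tcp_pos: [0.4577, 0.1123, 0.1273]
orientation: [[1.0, -0.001, 0.012], [-0.001, -1.0, 0.005], [0.012, -0.005, -1.0]]
wrist_force: [0.7, -0.1, -1.7]
width: 0.0533
grasp_force: 33.2
row d [0.0101 0.1969 0.0114] a [-0.0086 -0.0229 -0.002 ] tcp [0.4577 0.1123 0.1273] w 0.0533
```

```bash
python3 -m crank '[{"dx":0.01,"dy":0.08,"dz":0,"ax":-0.008,"ay":-0.02,"az":0},{"dx":0.01,"dy":0.16,"dz":0,"ax":-0.008,"ay":-0.02,"az":0},{"dx":0.01,"dy":0.197,"dz":0.02,"ax":-0.008,"ay":-0.02,"az":0},{"dx":0.01,"dy":0.197,"dz":0.03,"ax":-0.008,"ay":-0.02,"az":0},{"dx":0.01,"dy":0.197,"dz":0.03,"ax":-0.008,"ay":-0.02,"az":0}]'
cat >> h.py <<'E'
def crop(f,u0,v0,w,hh,k,name='wrist'):
    c=get_calibration(name); im=snapshot(name)[:,:,::-1]; np.save(f+'.npy',c,allow_pickle=True)
    cv2.imwrite(f'pics/{f}.png',cv2.resize(im[v0:v0+hh,u0:u0+w],None,fx=k,fy=k,interpolation=cv2.INTER_NEAREST))
E
python3 -c "
from h import *
crop('w6',205,165,240,250,2.4)
go([.4637,-.0058,.0633])"
```

```text
time_s: 10.8
tcp_pos: [0.4614, -0.0062, 0.104]
orientation: [[1.0, -0.001, -0.007], [-0.001, -1.0, -0.001], [-0.007, 0.001, -1.0]]
wrist_force: [0.6, 0.2, -1.1]
width: 0.0532
grasp_force: 33.2
row d [0.0036 0.0007 0.0686] a [0.0019 0.0112 0.0008] tcp [ 0.4618 -0.0053  0.1045] w 0.0533
```

View pics/w6.png

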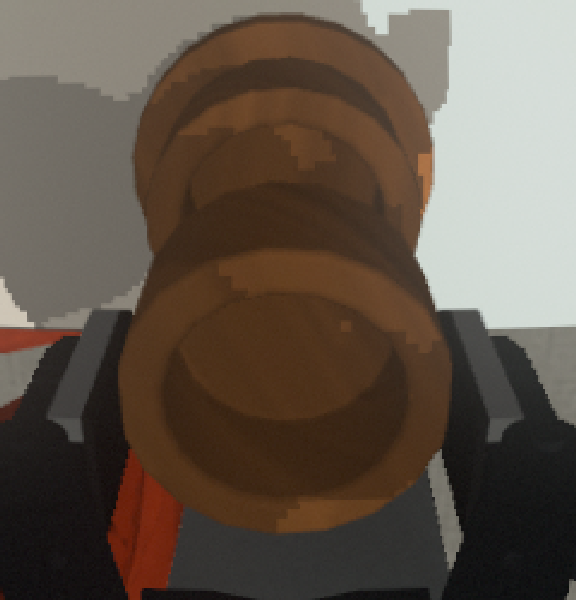

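```bash
cat >> h.py <<'E'
def cp(f,u0,v0,k,pts):
    c=np.load(f+'.npy',allow_pickle=True).item()
    for n,u,v,z in pts: print(n,np.round(onz(fray(c,u0+u/k-.0,v0+v/k),z)[:2]*1000,1))
E
python3 -c "
from h import *
Z=.1262
cp('w6',205,165,2.4,[('T',286,248,Z),('B',286,532,Z),('L',118,370,Z),('R',451,370,Z),('mT',286,292,Z),('mB',286,495,Z),('LfarT',285,86,.052),('Lm',285,122,.052),('LL',149,175,.052),('LR',420,175,.052)])"
```

```text
T [490.8  -5.4]
B [436.2  -5.4]
L [469.7  21. ]
R [469.5 -31.4]
mT [483.7  -5.4]
mB [444.8  -5.4]
LfarT [497.6  -5.6]
Lm [489.3  -5.6]
LL [476.8  25.8]
LR [476.6 -36.7]
```

```bash
python3 -m crank '[{"dx":0.002,"dy":0,"dz":0.015,"ax":0.002,"ay":0.014,"az":0},{"dx":0.002,"dy":0,"dz":0.03,"ax":0.002,"ay":0.014,"az":0},{"dx":0.002,"dy":0,"dz":0.042,"ax":0.002,"ay":0.014,"az":0},{"dx":0.002,"dy":0,"dz":0.05,"ax":0.002,"ay":0.014,"az":0},{"dx":0.002,"dy":0,"dz":0.053,"ax":0.002,"ay":0.014,"az":0}]'
python3 -m crank '[{"dx":0,"dy":0,"dz":0.005,"ax":0,"ay":0,"az":0},{"dx":0,"dy":0,"dz":0.01,"ax":0,"ay":0,"az":0},{"dx":0,"dy":0,"dz":0.01,"ax":0,"ay":0,"az":0}]'
```

```text
time_s: 11.35
tcp_pos: [0.4629, -0.0057, 0.0726]
orientation: [[1.0, 0.001, 0.002], [0.001, -1.0, -0.001], [0.002, 0.001, -1.0]]
wrist_force: [0.2, 0.1, -0.2]
width: 0.0534
grasp_force: 33.2
time_s: 11.65
tcp_pos: [0.4631, -0.0062, 0.067]
orientation: [[1.0, -0.0, 0.002], [-0.0, -1.0, -0.0], [0.002, 0.0, -1.0]]
wrist_force: [0.0, 0.7, -0.8]
width: 0.0538
grasp_force: 33.2
```

```bash
python3 -m crank '[{"dx":0,"dy":0,"dz":0.003,"ax":0,"ay":0,"az":0},{"dx":0,"dy":0,"dz":0.006,"ax":0,"ay":0,"az":0},{"dx":0,"dy":0,"dz":0.006,"ax":0,"ay":0,"az":0}]'
```

```text
time_s: 11.95
tcp_pos: [0.4631, -0.0062, 0.0635]
orientation: [[1.0, -0.0, 0.003], [-0.0, -1.0, -0.0], [0.003, 0.0, -1.0]]
wrist_force: [0.7, -1.2, -1.4]
width: 0.0534
grasp_force: 33.2
```

One more millimetre until contact, then release.

```bash
python3 -m crank '[{"dx":0,"dy":0,"dz":0.001,"ax":0,"ay":0,"az":0},{"dx":0,"dy":0,"dz":0.002,"ax":0,"ay":0,"az":0},{"dx":0,"dy":0,"dz":0.002,"ax":0,"ay":0,"az":0}]'
```

```text
time_s: 12.25
tcp_pos: [0.4631, -0.0062, 0.0632]
orientation: [[1.0, -0.0, 0.003], [-0.0, -1.0, -0.001], [0.003, 0.001, -1.0]]
wrist_force: [-1.4, -0.6, 12.8]
width: 0.0536
grasp_force: 34.5
```

```bash
python3 -m crank '[{"dx":0,"dy":0,"dz":0,"ax":0,"ay":0,"az":0},{"dx":0,"dy":0,"dz":0,"ax":0,"ay":0,"az":0},{"dx":0,"dy":0,"dz":0,"ax":0,"ay":0,"az":0},{"dx":0,"dy":0,"dz":0,"ax":0,"ay":0,"az":0},{"dx":0,"dy":0,"dz":0,"ax":0,"ay":0,"az":0}]' -1
python3 -m crank '[{"dx":0,"dy":0,"dz":-0.05,"ax":0,"ay":0,"az":0},{"dx":0,"dy":0,"dz":-0.12,"ax":0,"ay":0,"az":0},{"dx":0.02,"dy":0,"dz":-0.19,"ax":0,"ay":0,"az":0},{"dx":0.1,"dy":-0.01,"dz":-0.2,"ax":0,"ay":0,"az":0},{"dx":0.173,"dy":-0.016,"dz":-0.2,"ax":0,"ay":0,"az":0}]'
python3 -m crank '[{"dx":0,"dy":0,"dz":0,"ax":0,"ay":0,"az":0},{"dx":0,"dy":0,"dz":0,"ax":0,"ay":0,"az":0}]'
python3 -c "
from h import *
wshot('w7'); go([.567,.0035,.06])"
```

```text
time_s: 12.75
tcp_pos: [0.4632, -0.0062, 0.0624]
orientation: [[1.0, -0.0, 0.002], [-0.0, -1.0, -0.0], [0.002, 0.0, -1.0]]
wrist_force: [-0.4, 0.0, 0.7]
width: 0.0854
grasp_force: 0.0
time_s: 13.25
tcp_pos: [0.5689, 0.0032, 0.1856]
orientation: [[1.0, -0.001, 0.007], [-0.001, -1.0, -0.001], [0.007, 0.001, -1.0]]
wrist_force: [0.3, 0.4, -0.6]
width: 0.0854
grasp_force: 0.0
time_s: 13.45
tcp_pos: [0.5668, 0.0035, 0.1822]
orientation: [[1.0, -0.0, 0.002], [-0.0, -1.0, -0.0], [0.002, 0.0, -1.0]]
wrist_force: [-0.4, 0.1, -0.1]
width: 0.0855
grasp_force: 0.0
small circle 565.2 3.8 r 25.8 of 23.0 hull cen 564.9 3.7 r_area 24.5
lid circle 577.8 240.5 r 23.3 of 21.0 hull cen 577.7 239.0 r_area 21.0
row d [ 0.0019 -0.0003  0.2035] a [ 0.0011 -0.0016 -0.0004] tcp [0.5658 0.0034 0.1821] w 0.085
```

View pics/w7.png

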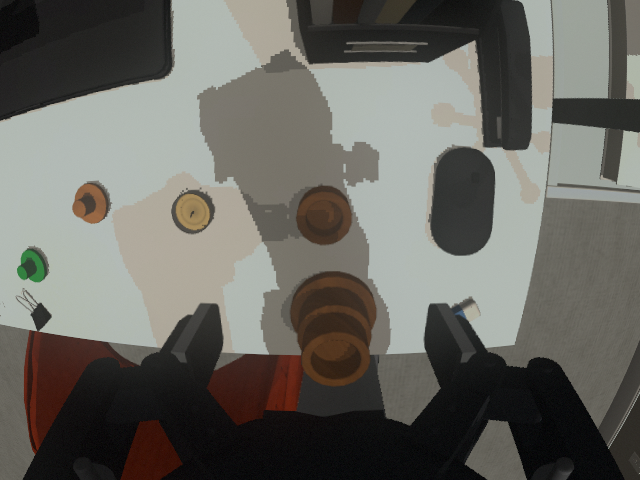

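```bash
python3 -m crank '[{"dx":-0.001,"dy":0,"dz":0.08,"ax":0,"ay":0,"az":0},{"dx":-0.001,"dy":0,"dz":0.15,"ax":0,"ay":0,"az":0},{"dx":-0.001,"dy":0,"dz":0.2,"ax":0,"ay":0,"az":0},{"dx":-0.001,"dy":0,"dz":0.21,"ax":0,"ay":0,"az":0},{"dx":-0.001,"dy":0,"dz":0.21,"ax":0,"ay":0,"az":0}]'
python3 -c "
from h import *
go([.5655,.0037,.012])"
```

```text
time_s: 14.0
tcp_pos: [0.5652, 0.0035, 0.0562]
orientation: [[1.0, 0.0, 0.0], [0.0, -1.0, -0.001], [0.0, 0.001, -1.0]]
wrist_force: [0.1, -0.3, -0.0]
width: 0.0853
grasp_force: 0.0
row d [ 0.0006 -0.0004  0.0737] a [ 0.0014 -0.      0.0007] tcp [0.5652 0.0035 0.0562] w 0.0853
```

```bash
python3 -m crank '[{"dx":0,"dy":0,"dz":0.03,"ax":0,"ay":0,"az":0},{"dx":0,"dy":0,"dz":0.06,"ax":0,"ay":0,"az":0},{"dx":0,"dy":0,"dz":0.073,"ax":0,"ay":0,"az":0},{"dx":0,"dy":0,"dz":0.073,"ax":0,"ay":0,"az":0},{"dx":0,"dy":0,"dz":0.073,"ax":0,"ay":0,"az":0}]'
python3 -m crank '[{"dx":0,"dy":0,"dz":0,"ax":0,"ay":0,"az":0},{"dx":0,"dy":0,"dz":0,"ax":0,"ay":0,"az":0},{"dx":0,"dy":0,"dz":0,"ax":0,"ay":0,"az":0},{"dx":0,"dy":0,"dz":0,"ax":0,"ay":0,"az":0},{"dx":0,"dy":0,"dz":0,"ax":0,"ay":0,"az":0}]' 1 30
python3 -m crank '[{"dx":0,"dy":0,"dz":-0.05,"ax":0,"ay":0,"az":0},{"dx":0,"dy":0,"dz":-0.12,"ax":0,"ay":0,"az":0},{"dx":0,"dy":0,"dz":-0.2,"ax":0,"ay":0,"az":0},{"dx":0,"dy":0,"dz":-0.22,"ax":0,"ay":0,"az":0},{"dx":0,"dy":0,"dz":-0.22,"ax":0,"ay":0,"az":0}]'
python3 -c "
from h import *
go([.4625,-.0058,.15])"
```

```text
time_s: 14.5
tcp_pos: [0.567, 0.0034, 0.0141]
orientation: [[1.0, -0.0, 0.004], [-0.0, -1.0, -0.0], [0.004, 0.0, -1.0]]
wrist_force: [0.1, -0.3, -0.4]
width: 0.0855
grasp_force: 0.0
time_s: 15.0
tcp_pos: [0.5668, 0.0032, 0.0138]
orientation: [[1.0, -0.0, 0.003], [-0.0, -1.0, -0.001], [0.003, 0.001, -1.0]]
wrist_force: [-0.9, -0.2, 9.0]
width: 0.0441
grasp_force: 29.5
time_s: 15.5
tcp_pos: [0.5672, 0.0032, 0.147]
orientation: [[1.0, -0.001, 0.007], [-0.001, -1.0, -0.0], [0.007, 0.0, -1.0]]
wrist_force: [-0.3, -0.7, -1.2]
width: 0.0441
grasp_force: 31.5
row d [-0.1745  0.0152 -0.0061] a [ 0.0008 -0.0129 -0.0018] tcp [0.5672 0.0032 0.147 ] w 0.0441
```

```bash
python3 -m crank '[{"dx":-0.07,"dy":0.015,"dz":0,"ax":0,"ay":-0.012,"az":0},{"dx":-0.14,"dy":0.015,"dz":0,"ax":0,"ay":-0.012,"az":0},{"dx":-0.174,"dy":0.015,"dz":0,"ax":0,"ay":-0.012,"az":0},{"dx":-0.174,"dy":0.015,"dz":0.01,"ax":0,"ay":-0.012,"az":0},{"dx":-0.174,"dy":0.015,"dz":0.02,"ax":0,"ay":-0.012,"az":0}]'
python3 -m crank '[{"dx":0,"dy":0,"dz":0,"ax":0,"ay":0,"az":0},{"dx":0,"dy":0,"dz":0,"ax":0,"ay":0,"az":0}]'
python3 -c "
from h import *
crop('w8',205,165,240,250,2.4)
go([.4625,-.0058,.0939])"
```

```text
time_s: 16.0
tcp_pos: [0.4617, -0.0056, 0.1315]
orientation: [[1.0, -0.0, -0.004], [-0.0, -1.0, -0.0], [-0.004, 0.0, -1.0]]
wrist_force: [-0.0, 0.1, -0.8]
width: 0.0441
grasp_force: 31.5
time_s: 16.2
tcp_pos: [0.4624, -0.0053, 0.1319]
orientation: [[1.0, -0.0, -0.005], [-0.0, -1.0, -0.0], [-0.005, 0.0, -1.0]]
wrist_force: [-0.1, 0.3, -1.9]
width: 0.0437
grasp_force: 31.5
row d [0.0004 0.0009 0.0637] a [ 0.0001  0.0079 -0.0001] tcp [ 0.4624 -0.0053  0.1321] w 0.0441
```

View pics/w8.png

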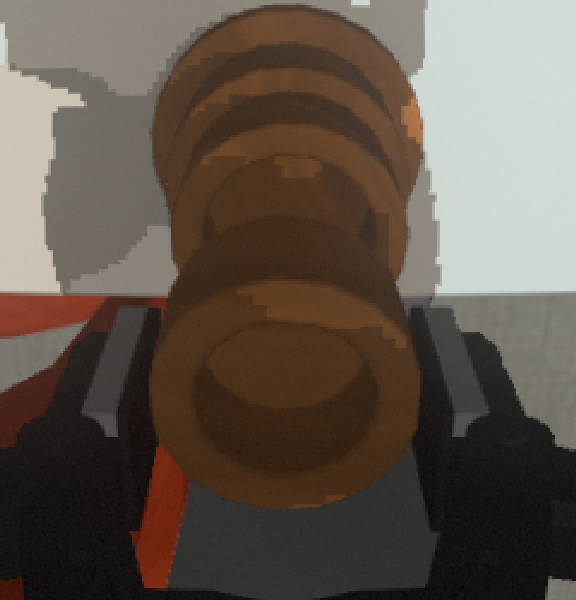

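```bash
python3 -c "
from h import *
Z=.1521
cp('w8',205,165,2.4,[('T',285,277,Z),('B',285,508,Z),('L',150,380,Z),('R',420,380,Z),('mT',285,323,Z),('mB',285,473,Z),('far',288,122,.085),('m',288,155,.085),('LL',171,215,.085),('LR',408,215,.085)])"
```

```text
T [486.1  -4.3]
B [441.1  -4.3]
L [467.6  17.3]
R [467.5 -25.9]
mT [478.2  -4.3]
mB [449.   -4.3]
far [491.8  -5.1]
m [484.2  -5.1]
LL [469.9  21.5]
LR [469.8 -32.6]
```

```bash
python3 -m crank '[{"dx":0.0005,"dy":0.002,"dz":0.015,"ax":0,"ay":0.012,"az":0},{"dx":0.0005,"dy":0.002,"dz":0.03,"ax":0,"ay":0.012,"az":0},{"dx":0.0005,"dy":0.002,"dz":0.04,"ax":0,"ay":0.012,"az":0},{"dx":0.0005,"dy":0.002,"dz":0.048,"ax":0,"ay":0.012,"az":0},{"dx":0.0005,"dy":0.002,"dz":0.052,"ax":0,"ay":0.012,"az":0}]'
python3 -m crank '[{"dx":0,"dy":0,"dz":0.003,"ax":0,"ay":0,"az":0},{"dx":0,"dy":0,"dz":0.006,"ax":0,"ay":0,"az":0},{"dx":0,"dy":0,"dz":0.006,"ax":0,"ay":0,"az":0}]'
```

```text
time_s: 16.75
tcp_pos: [0.4619, -0.0066, 0.1009]
orientation: [[1.0, 0.0, 0.002], [0.0, -1.0, -0.0], [0.002, 0.0, -1.0]]
wrist_force: [-0.3, 0.1, -0.7]
width: 0.0441
grasp_force: 31.5
time_s: 17.05
tcp_pos: [0.462, -0.0067, 0.0978]
orientation: [[1.0, -0.0, 0.003], [-0.0, -1.0, -0.0], [0.003, 0.0, -1.0]]
wrist_force: [-0.6, 0.7, -1.3]
width: 0.0441
grasp_force: 31.5
```

```bash
python3 -m crank '[{"dx":0,"dy":0,"dz":0.003,"ax":0,"ay":0,"az":0},{"dx":0,"dy":0,"dz":0.006,"ax":0,"ay":0,"az":0},{"dx":0,"dy":0,"dz":0.006,"ax":0,"ay":0,"az":0}]'
```

```text
time_s: 17.35
tcp_pos: [0.462, -0.0067, 0.0941]
orientation: [[1.0, -0.0, 0.003], [-0.0, -1.0, -0.0], [0.003, 0.0, -1.0]]
wrist_force: [-0.1, 1.0, -0.5]
width: 0.0442
grasp_force: 31.5
```

```bash
python3 -m crank '[{"dx":0,"dy":0,"dz":0.001,"ax":0,"ay":0,"az":0},{"dx":0,"dy":0,"dz":0.002,"ax":0,"ay":0,"az":0},{"dx":0,"dy":0,"dz":0.002,"ax":0,"ay":0,"az":0}]'
```

```text
time_s: 17.65
tcp_pos: [0.4622, -0.0067, 0.0934]
orientation: [[1.0, -0.0, 0.003], [-0.0, -1.0, -0.001], [0.003, 0.001, -1.0]]
wrist_force: [-1.1, -0.1, 6.0]
width: 0.044
grasp_force: 32.1
```

```bash
python3 -m crank '[{"dx":0,"dy":0,"dz":0,"ax":0,"ay":0,"az":0},{"dx":0,"dy":0,"dz":0,"ax":0,"ay":0,"az":0},{"dx":0,"dy":0,"dz":0,"ax":0,"ay":0,"az":0},{"dx":0,"dy":0,"dz":0,"ax":0,"ay":0,"az":0},{"dx":0,"dy":0,"dz":0,"ax":0,"ay":0,"az":0}]' -1
python3 -m crank '[{"dx":0,"dy":0,"dz":-0.05,"ax":0,"ay":0,"az":0},{"dx":0,"dy":0,"dz":-0.1,"ax":0,"ay":0,"az":0},{"dx":0,"dy":0,"dz":-0.16,"ax":0,"ay":0,"az":0},{"dx":0.03,"dy":-0.06,"dz":-0.16,"ax":0,"ay":0,"az":0},{"dx":0.06,"dy":-0.13,"dz":-0.16,"ax":0,"ay":0,"az":0}]'
python3 -m crank '[{"dx":0.133,"dy":-0.277,"dz":0.05,"ax":0,"ay":0,"az":0},{"dx":0.133,"dy":-0.277,"dz":0.05,"ax":0,"ay":0,"az":0},{"dx":0.133,"dy":-0.277,"dz":0.05,"ax":0,"ay":0,"az":0},{"dx":0.133,"dy":-0.277,"dz":0.05,"ax":0,"ay":0,"az":0},{"dx":0.133,"dy":-0.277,"dz":0.05,"ax":0,"ay":0,"az":0}]'
python3 -c "
from h import *
wshot('w9'); go([.578,.2377,.06])"
```

```text
time_s: 18.15
tcp_pos: [0.462, -0.0067, 0.093]
orientation: [[1.0, -0.0, 0.002], [-0.0, -1.0, -0.0], [0.002, 0.0, -1.0]]
wrist_force: [-0.6, 0.3, -0.7]
width: 0.0856
grasp_force: 0.0
time_s: 18.65
tcp_pos: [0.4988, 0.0697, 0.1904]
orientation: [[1.0, -0.006, 0.005], [-0.006, -1.0, -0.001], [0.005, 0.001, -1.0]]
wrist_force: [1.3, -0.3, 0.6]
width: 0.0854
grasp_force: 0.0
time_s: 19.15
tcp_pos: [0.5782, 0.2436, 0.1582]
orientation: [[1.0, 0.005, 0.002], [0.005, -1.0, 0.003], [0.002, -0.003, -1.0]]
wrist_force: [0.1, -1.0, 0.7]
width: 0.0853
grasp_force: 0.0
lid circle 578.1 237.5 r 21.0 of 21.0 hull cen 578.1 237.5 r_area 20.4
row d [0.0008 0.0044 0.1638] a [-0.0011 -0.0028  0.0064] tcp [0.5774 0.2403 0.1583] w 0.0854
```

View pics/w9.png

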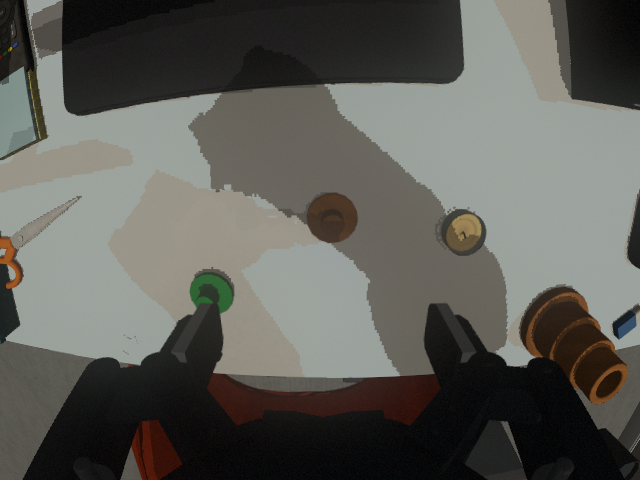

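```bash
python3 -c "
from h import *
c=get_calibration('wrist'); t=get_obs()['tcp_pos']
for u,v in ((220,306),(426,306),(221,350),(203,306)):
  o,d=fray(c,u,v); k=(np.sign(324-u)*.0427+t[1]-o[1])/d[1]; print(u,v,np.round((o+k*d-t)*1000,1))
go([.578,.2377,.017])
im=cv2.imread('pics/w9.png'); cv2.imwrite('pics/w9c.png',cv2.resize(im[290:400,160:260],None,fx=5,fy=5,interpolation=cv2.INTER_NEAREST))
"
```

```text
220 306 [ 8.6 42.7 14.1]
426 306 [  4.5 -42.7   6.3]
221 350 [-8.3 42.7 21.1]
203 306 [19.2 42.7 33.5]
row d [0.0007 0.0044 0.2354] a [-0.0011 -0.0028  0.0064] tcp [0.5774 0.2403 0.1583] w 0.0854
```

View pics/w9c.png

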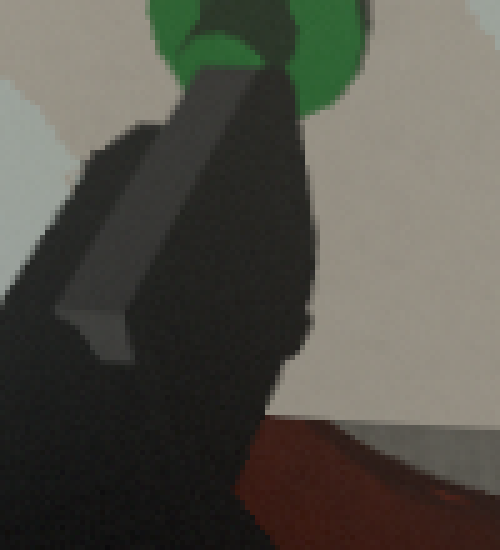

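```bash
python3 -m crank '[{"dx":0.001,"dy":0.004,"dz":0.08,"ax":0,"ay":-0.003,"az":0.006},{"dx":0.001,"dy":0.004,"dz":0.15,"ax":0,"ay":-0.003,"az":0.006},{"dx":0.001,"dy":0.004,"dz":0.18,"ax":0,"ay":-0.003,"az":0.006},{"dx":0.001,"dy":0.004,"dz":0.19,"ax":0,"ay":-0.003,"az":0.006},{"dx":0.001,"dy":0.004,"dz":0.19,"ax":0,"ay":-0.003,"az":0.006}]'
python3 -c "
from h import *
go([.578,.2377,.0165])"
```

```text
time_s: 19.7
tcp_pos: [0.5782, 0.234, 0.0449]
orientation: [[1.0, -0.004, -0.0], [-0.004, -1.0, -0.001], [-0.0, 0.001, -1.0]]
wrist_force: [-0.3, 0.0, -0.0]
width: 0.0856
grasp_force: 0.0
row d [-0.0003 -0.0062  0.0474] a [ 0.0026  0.0003 -0.0077] tcp [0.5782 0.234  0.0449] w 0.0856
```

```bash
python3 -m crank '[{"dx":0,"dy":-0.006,"dz":0.02,"ax":0,"ay":0,"az":-0.007},{"dx":0,"dy":-0.006,"dz":0.038,"ax":0,"ay":0,"az":-0.007},{"dx":0,"dy":-0.006,"dz":0.047,"ax":0,"ay":0,"az":-0.007},{"dx":0,"dy":-0.006,"dz":0.047,"ax":0,"ay":0,"az":-0.007},{"dx":0,"dy":-0.006,"dz":0.047,"ax":0,"ay":0,"az":-0.007}]'
python3 -c "
from h import *
wshot('w10'); go([.578,.2377,.0165])"
```

```text
time_s: 20.2
tcp_pos: [0.5786, 0.2386, 0.0171]
orientation: [[1.0, 0.0, 0.001], [0.0, -1.0, -0.001], [0.001, 0.001, -1.0]]
wrist_force: [0.1, 0.3, 0.1]
width: 0.0852
grasp_force: 0.0
stand circle 476.3 11.9 r 35.2 of 42.0 hull cen 479.0 14.6 r_area 26.2
lid circle 577.2 238.1 r 22.5 of 21.0 hull cen 577.8 237.9 r_area 21.3
row d [-0.0012  0.0016  0.0012] a [ 0.0007 -0.0023  0.0007] tcp [0.5787 0.2387 0.0172] w 0.0853
```

Aligned; grip the knob, lift, and carry.

```bash
python3 -m crank '[{"dx":-0.001,"dy":0.001,"dz":0,"ax":0,"ay":0,"az":0},{"dx":-0.001,"dy":0.001,"dz":0,"ax":0,"ay":0,"az":0},{"dx":-0.001,"dy":0.001,"dz":0,"ax":0,"ay":0,"az":0},{"dx":-0.001,"dy":0.001,"dz":0,"ax":0,"ay":0,"az":0},{"dx":-0.001,"dy":0.001,"dz":0,"ax":0,"ay":0,"az":0}]' 1 25
python3 -m crank '[{"dx":0,"dy":0,"dz":0,"ax":0,"ay":0,"az":0},{"dx":0,"dy":0,"dz":0,"ax":0,"ay":0,"az":0},{"dx":0,"dy":0,"dz":0,"ax":0,"ay":0,"az":0}]'
python3 -m crank '[{"dx":0,"dy":0,"dz":-0.05,"ax":0,"ay":0,"az":0},{"dx":0,"dy":0,"dz":-0.12,"ax":0,"ay":0,"az":0},{"dx":0,"dy":0,"dz":-0.2,"ax":0,"ay":0,"az":0},{"dx":0,"dy":0,"dz":-0.27,"ax":0,"ay":0,"az":0},{"dx":0,"dy":0,"dz":-0.27,"ax":0,"ay":0,"az":0}]'
python3 -c "
from h import *
go([.462,-.0065,.18])"
```

```text
time_s: 20.75
tcp_pos: [0.5781, 0.238, 0.0171]
orientation: [[1.0, 0.0, 0.001], [0.0, -1.0, -0.0], [0.001, 0.0, -1.0]]
wrist_force: [1.5, -0.2, 1.3]
width: 0.0167
grasp_force: 25.3
time_s: 21.05
tcp_pos: [0.5781, 0.238, 0.0171]
orientation: [[1.0, 0.0, 0.001], [0.0, -1.0, -0.0], [0.001, 0.0, -1.0]]
wrist_force: [0.2, -0.4, 1.6]
width: 0.0164
grasp_force: 25.3
time_s: 21.55
tcp_pos: [0.5802, 0.2396, 0.1847]
orientation: [[1.0, 0.0, 0.009], [0.0, -1.0, 0.003], [0.009, -0.003, -1.0]]
wrist_force: [0.5, -0.0, -1.1]
width: 0.0165
grasp_force: 25.1
row d [-0.1971  0.4103  0.0047] a [-0.0066 -0.0171  0.0001] tcp [0.5802 0.2396 0.1847] w 0.0165
```

```bash
python3 -m crank '[{"dx":-0.177,"dy":0.37,"dz":0,"ax":-0.006,"ay":-0.017,"az":0},{"dx":-0.177,"dy":0.37,"dz":0,"ax":-0.006,"ay":-0.017,"az":0},{"dx":-0.177,"dy":0.37,"dz":0,"ax":-0.006,"ay":-0.017,"az":0},{"dx":-0.177,"dy":0.37,"dz":0,"ax":-0.006,"ay":-0.017,"az":0},{"dx":-0.177,"dy":0.37,"dz":0,"ax":-0.006,"ay":-0.017,"az":0}]'
python3 -m crank '[{"dx":-0.02,"dy":0.04,"dz":0,"ax":0,"ay":0,"az":0},{"dx":-0.02,"dy":0.04,"dz":0.02,"ax":0,"ay":0,"az":0},{"dx":-0.02,"dy":0.04,"dz":0.025,"ax":0,"ay":0,"az":0},{"dx":-0.02,"dy":0.04,"dz":0.025,"ax":0,"ay":0,"az":0}]'
python3 -c "
from h import *
crop('w11',205,165,240,250,2.4)
go([.462,-.0065,.126])"
```

```text
time_s: 22.05
tcp_pos: [0.47, 0.014, 0.1784]
orientation: [[1.0, 0.0, -0.009], [0.0, -1.0, -0.004], [-0.009, 0.004, -1.0]]
wrist_force: [0.5, -0.4, -1.5]
width: 0.0166
grasp_force: 25.1
time_s: 22.45
tcp_pos: [0.4598, -0.007, 0.1635]
orientation: [[1.0, 0.002, -0.009], [0.002, -1.0, -0.003], [-0.009, 0.003, -1.0]]
wrist_force: [-0.7, 0.3, -0.3]
width: 0.0166
grasp_force: 25.1
row d [ 0.0039 -0.0005  0.0629] a [0.0053 0.0161 0.0043] tcp [ 0.46   -0.0067  0.1638] w 0.0164
```

View pics/w11.png

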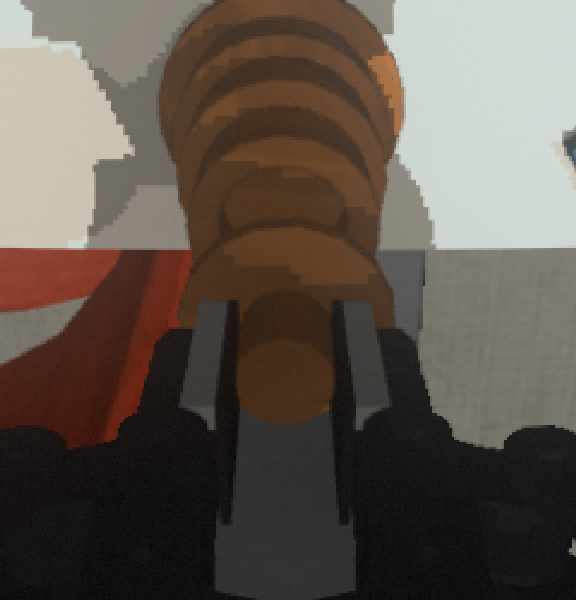

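```bash
python3 -c "
from h import *
K=.1776
cp('w11',205,165,2.4,[('kT',286,340,K),('kB',286,425,K),('kL',236,380,K),('kR',335,380,K),('disc far',287,226,.1576),('dL',181,300,.1576),('dR',394,300,.1576),('S far',286,134,.114),('S m',286,167,.114),('SL',189,205,.114),('SR',386,205,.114)])"
```

```text
kT [469.3  -6.1]
kB [452.3  -6.1]
kL [461.5   2.2]
kR [461.5 -14.3]
disc far [481.2  -6.4]
dL [466.3  13.2]
dR [466.3 -26.3]
S far [485.5  -6.5]
S m [477.7  -6.5]
SL [468.5  15.8]
SR [468.5 -29.5]
```

```bash
python3 -m crank '[{"dx":0.0035,"dy":0.0005,"dz":0.01,"ax":0.005,"ay":0.016,"az":0},{"dx":0.0035,"dy":0.0005,"dz":0.025,"ax":0.005,"ay":0.016,"az":0},{"dx":0.0035,"dy":0.0005,"dz":0.038,"ax":0.005,"ay":0.016,"az":0},{"dx":0.0035,"dy":0.0005,"dz":0.046,"ax":0.005,"ay":0.016,"az":0},{"dx":0.0035,"dy":0.0005,"dz":0.05,"ax":0.005,"ay":0.016,"az":0}]'
python3 -m crank '[{"dx":0,"dy":0,"dz":0.003,"ax":0,"ay":0,"az":0},{"dx":0,"dy":0,"dz":0.006,"ax":0,"ay":0,"az":0},{"dx":0,"dy":0,"dz":0.006,"ax":0,"ay":0,"az":0}]'
```

```text
time_s: 23.0
tcp_pos: [0.4612, -0.0083, 0.1334]
orientation: [[1.0, 0.001, -0.001], [0.001, -1.0, -0.001], [-0.001, 0.001, -1.0]]
wrist_force: [0.5, -0.7, -1.5]
width: 0.0165
grasp_force: 25.1
time_s: 23.3
tcp_pos: [0.4615, -0.0085, 0.1305]
orientation: [[1.0, 0.0, 0.001], [0.0, -1.0, -0.001], [0.001, 0.001, -1.0]]
wrist_force: [-0.8, 0.7, -1.5]
width: 0.0161
grasp_force: 25.1
```

```bash
python3 -m crank '[{"dx":0.0005,"dy":-0.002,"dz":0,"ax":0,"ay":0,"az":0},{"dx":0.0005,"dy":-0.002,"dz":0.003,"ax":0,"ay":0,"az":0},{"dx":0.0005,"dy":-0.002,"dz":0.006,"ax":0,"ay":0,"az":0},{"dx":0.0005,"dy":-0.002,"dz":0.006,"ax":0,"ay":0,"az":0}]'
```

```text
time_s: 23.7
tcp_pos: [0.4617, -0.0073, 0.1268]
orientation: [[1.0, 0.0, 0.0], [0.0, -1.0, -0.001], [0.0, 0.001, -1.0]]
wrist_force: [-0.2, -0.6, -0.6]
width: 0.0165
grasp_force: 25.1
```

```bash
python3 -m crank '[{"dx":0,"dy":0,"dz":0.001,"ax":0,"ay":0,"az":0},{"dx":0,"dy":0,"dz":0.002,"ax":0,"ay":0,"az":0},{"dx":0,"dy":0,"dz":0.002,"ax":0,"ay":0,"az":0}]'
```

```text
time_s: 24.0
tcp_pos: [0.4618, -0.0072, 0.1258]
orientation: [[1.0, 0.0, 0.001], [0.0, -1.0, -0.001], [0.001, 0.001, -1.0]]
wrist_force: [0.8, -0.3, 0.9]
width: 0.0166
grasp_force: 25.1
```

```bash
python3 -m crank '[{"dx":0,"dy":0,"dz":0.001,"ax":0,"ay":0,"az":0},{"dx":0,"dy":0,"dz":0.001,"ax":0,"ay":0,"az":0}]'
```

```text
time_s: 24.2
tcp_pos: [0.462, -0.0072, 0.1254]
orientation: [[1.0, 0.0, 0.001], [0.0, -1.0, -0.001], [0.001, 0.001, -1.0]]
wrist_force: [-1.4, -0.5, 4.7]
width: 0.0165
grasp_force: 25.5
```

```bash
python3 -m crank '[{"dx":0,"dy":0,"dz":0,"ax":0,"ay":0,"az":0},{"dx":0,"dy":0,"dz":0,"ax":0,"ay":0,"az":0},{"dx":0,"dy":0,"dz":0,"ax":0,"ay":0,"az":0},{"dx":0,"dy":0,"dz":0,"ax":0,"ay":0,"az":0},{"dx":0,"dy":0,"dz":0,"ax":0,"ay":0,"az":0}]' -1
python3 -m crank '[{"dx":0,"dy":0,"dz":-0.03,"ax":0,"ay":0,"az":0},{"dx":0,"dy":0,"dz":-0.08,"ax":0,"ay":0,"az":0},{"dx":0,"dy":0,"dz":-0.15,"ax":0,"ay":0,"az":0},{"dx":0,"dy":0,"dz":-0.18,"ax":0,"ay":0,"az":0},{"dx":0,"dy":0,"dz":-0.18,"ax":0,"ay":0,"az":0}]'
python3 -m crank '[{"dx":0,"dy":0,"dz":0,"ax":0,"ay":0,"az":0},{"dx":0,"dy":0,"dz":0,"ax":0,"ay":0,"az":0},{"dx":0,"dy":0,"dz":0,"ax":0,"ay":0,"az":0}]'
python3 -c "
from h import *
crop('sf',300,120,190,190,3,'scene')"
```

```text
time_s: 24.7
tcp_pos: [0.4617, -0.0072, 0.1251]
orientation: [[1.0, 0.0, 0.0], [0.0, -1.0, -0.001], [0.0, 0.001, -1.0]]
wrist_force: [-0.5, 0.4, -0.9]
width: 0.0854
grasp_force: 0.0
time_s: 25.2
tcp_pos: [0.463, -0.0071, 0.2356]
orientation: [[1.0, -0.0, 0.005], [-0.0, -1.0, -0.001], [0.005, 0.001, -1.0]]
wrist_force: [0.3, -0.0, 0.2]
width: 0.0853
grasp_force: 0.0
time_s: 25.5
tcp_pos: [0.4612, -0.0071, 0.2321]
orientation: [[1.0, 0.001, -0.002], [0.001, -1.0, -0.001], [-0.002, 0.001, -1.0]]
wrist_force: [0.1, 0.3, -0.6]
width: 0.0856
grasp_force: 0.0
```

View pics/sf.png

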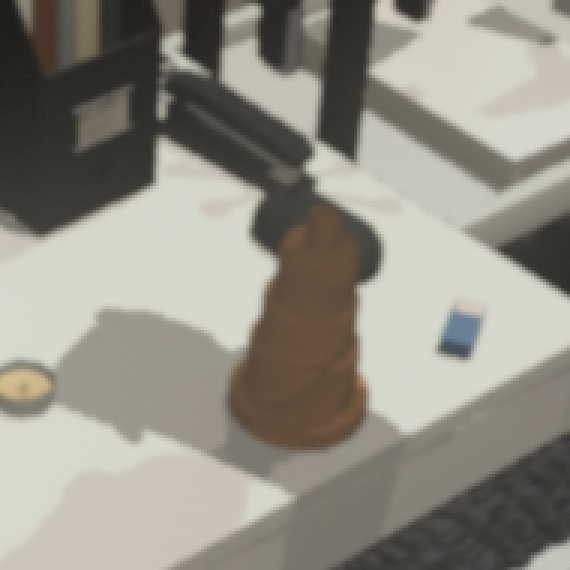

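```bash
python3 -c "
from h import *
c=get_calibration('scene')
for z in (0,.015,.052,.085,.114,.14):
  p=np.linalg.inv(c['T'])@np.array([.463,-.004,z,1]); print(z,round((c['cx']+c['fx']*p[0]/-p[2]-300)*3),round((c['cy']-c['fy']*p[1]/-p[2]-120)*3))"
```

```text
0 294 407
0.015 296 388
0.052 302 339
0.085 307 294
0.114 312 252
0.14 317 214
```

```bash
python3 -c "
from cell import *
print(job_done())"
```

```text
the job is handed in; nothing more can be done
None
```

The tower is stacked in the stand (large, middle and small pot, then the lid, knob up), each seated by contact; the last picture shows it upright with the gripper clear, and I handed the job in at about 25.6 s, though no verdict came back.

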